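# Close up the pressure digestion vessel

### The job

Build up the sample digestion vessel in its steel jacket, one part after another: stand the white liner cup fully down in the jacket, put the white plug lid on the liner with its plug inside, set the steel pressure disc, stub up, in the middle of the lid, and last put the steel cap over them, open end down, squarely on the jacket's rim (no screwing). Lower each part gently, do not drop it, let go of everything, and leave the bottle, beaker and tube rack where they stand.

Things in the scene. Friction and masses are not known exactly. Their poses are not given: they have to be found in the camera images.
- jacket: The target, fixed: a round steel cup (outside diameter 72 mm, bore 56 mm) standing on a square grey plate 104 x 104 x 12 mm. Origin at the centre of the plate's underside, on the bench; z up the bore's axis. Inner floor at 20 mm, rim at 70 mm above the origin. Turned up to 0.5 rad about the vertical.
- liner: Loose white plastic cup, open at the top, outside diameter 50 mm, wall 3.5 mm (bore 43 mm), floor 6 mm thick, height 74 mm, 0.12 kg. Stands upright; origin at the centre of its underside, z up. Home, its origin is 20 mm above the jacket's and its top 24 mm stands above the jacket's rim: hold it there, from outside. There is 3 mm of play all round in the jacket.
- plug_lid: Loose solid white plastic lid, 22 mm high, 0.07 kg, standing on its plug (38 mm diameter, tapered to 34 mm at the foot, 8 mm high); above it a disc 51 mm in diameter, 14 mm thick, flat on top: hold it by the disc's edge. Origin: centre of the plug's underside, z up. Home, its origin is 66 mm above the liner's, the plug 8 mm inside the bore with 2.5 mm of play all round.
- pressure_disc: Loose steel disc 40 mm in diameter, 6 mm thick, with a round stub 20 mm in diameter and 12 mm high in the middle of its top; height over all 18 mm, about 0.08 kg. Lies stub up; origin at the centre of its underside, z up. Held by the stub. It lies freely on the lid's flat top, its origin 22 mm above the lid's.
- cap: Loose steel cap, largest loose part, 88 mm high, 0.4 kg, open end down: skirt 70 mm outside, 62 mm inside, inner depth 60 mm, roof 6 mm; on top a dark round boss, 34 mm diameter, 22 mm high, to hold it by. Origin: centre of the skirt's lower edge, z up. Home, that edge stands on the jacket's rim, origin 70 mm above the jacket's, over lid and disc, which reach 56 mm above that rim.
- jug: Bystander: white plastic bottle with a white cap, 90 mm in diameter, 190 mm high, at the left. Origin at the centre of its underside.
- beaker: Bystander: empty glass beaker, 72 mm in diameter at the rim, 90 mm high, at the right. Origin at the centre of its underside.
- tube_rack: Bystander: white rack 70 x 160 mm (long side along its y), 74 mm high, with twelve capped tubes, beyond the work. Origin at the centre of its underside.
Not all that is in view belongs to the job. What is shaped like the cap but brown is not meant. Leave any red or yellow look-alike of the jacket alone.

How it is judged:
By the outcome, as a careful person would: the job done as asked, in the order asked, and still so for the second after the job is handed in, with the robot touching nothing.
It also fails if it takes over 120 s, if anything falls off the work surface, if the arm or the gripper's body presses on something with over 40 N, if the wrist force passes 120 N, or if a joint passes its speed limit or range.

### The arm

A 6-joint arm with a two-finger parallel gripper is mounted at the origin on the work surface. World frame = base frame: x ahead of the robot, y to its left, z up, the work surface at z = 0. Lengths are in m, angles in rad, forces in N, time in s.
With the tool pointing down it reaches from about 0.225 to 0.725 m from the base axis. Payload 3.1 kg.
Tool frame: the origin (TCP) lies midway between the tips of the shut fingers; the grasp point (between the pads) lies 19 mm behind it; z points along the fingers, y is the line along which they close (so a half turn about z gives the same grasp; the last joint's range is limited). The gripper opens to 85 mm and grips with 20 to 120 N. Pads are 22 mm wide; open, the fingers measure 114 mm over their backs; the gripper's body (76 mm by 85 mm) begins 54 mm behind the grasp point. The pads swing forward as they close: fully open they stand 13 mm farther back than shut.
Start: joints at [1.171, 0.048, 0.099, 1.622, 0, 1.443], TCP at [0.141, 0.506, 0.231] pointing down, gripper open.
Joint ranges: [-2.91, 2.91], [-0.99, 1.94], [-1.21, 1.42], [-2.12, 2.29], [-1.49, 1.47], [-3.14, 3.14]. Speed limits (rad/s): [2.79, 2.79, 3.14, 3.14, 3.14, 3.14].

### API

Orientations are given as a unit quaternion [x, y, z, w].
In Python, from plant import readout, eyes, job_done gives the robot as it stands.
- The arm moves only by the tool step_arm, never from a script. Its argument "motion" is a list that holds one entry, the list of rows, each a list of 7 numbers: the shift along the tool's x, y, z in units of 50 mm (1.0 is 50 mm), then the turn, a rotation vector about the tool's x, y, z in units of 6 degrees (1.0 is 6 degrees), then the closure, from -1 (fully open) to 1 (shut). In form: [[[tx, ty, tz, wx, wy, wz, claw], ...]]. A call has 1 to 20 rows; each row is the pose to reach, as a shift and turn from the pose commanded when the call began, along the tool's axes at that moment; what a row does not reach only later rows make up. A row lasts 1/10 s, in which the tool goes at most 50 mm and 8.59 degrees, less where a joint would pass 70% of its speed; a pose out of reach is approached as far as the arm can. A call with a gripper value outside its range is refused whole. The fingers move at their own pace and stop on an object; the grip force is fixed at half the most. Time passes only in rows, so rows that repeat a pose let the fingers close. It gives the time, the measured TCP pose, the force, the opening and the grip force at its end, in the units of the state.
- readout.get_obs(): the state, without advancing time (a new reading comes with each control period).
- eyes.read_camera(name): name is "side" or "top" or "wrist"; returns a dict with "frame" (400x640x3 uint8, red, green, blue), "fx", "fy", "cx", "cy" (pixels), "world_from_camera" (4x4, takes a point from camera to world coordinates). Camera axes: x right, y down, z forward; pixel columns grow to the right and rows downward; lengths in m; the calibration is good to about 2 mm. A picture is of the moment at which its call begins. There is no depth.
- job_done(): hands the job in; it is judged then, once.
The state is a dict: "time_s": time; "joint_positions": joint angles; "joint_vel": joint speeds; "effort": joint torques, N m; "tool_pos": TCP position; "ee_rot": TCP orientation; "wrist_force": force on the tool from outside, world axes, zero at the start; "torque": the same for the moment, N m; "gripper_width": finger opening in m; "grasp_force": force on a finger pad.
Only numpy, scipy, OpenCV 4.12 (cv2) and the standard library are available. Lean on these libraries where they do the work, as an engineer would, in place of code of your own. Each camera call takes 0.05 s, during which the arm holds its last target. There are 200 camera calls.

## Working session

There is one attempt and no reset: what is moved stays moved. The work goes in short steps, Python scripts to look and compute and a tool call to move; the robot and the scene stay as the last step left them, time stands still between calls to the robot, and variables do not carry over. Pictures are saved under pics/ and viewed, at most 18 in all, crops included, and the job is handed in when it is done.

Besides the shell and the picture viewer there is one more tool, called after "Call:" by a JSON object that holds its "method" and its "body", one argument or row to a line. step_arm: Moves the arm, as the interface text tells. Its arguments: {"type":"object","properties":{"motion":{"type":"array"}},"required":["motion"]}

```bash
mkdir -p pics
cat > h.py <<'E'
import numpy as np, cv2
from plant import readout, eyes
def snap(name,fn):
    c=eyes.read_camera(name); np.savez('pics/'+fn+'.npz',**c)
    cv2.imwrite('pics/'+fn+'.png',c['frame'][...,::-1]); return c
def load(fn): return dict(np.load('pics/'+fn+'.npz'))
def ray(c,u,v):
    T=c['world_from_camera']; d=T[:3,:3]@np.array([(u-c['cx'])/c['fx'],(v-c['cy'])/c['fy'],1.]); return T[:3,3],d/np.linalg.norm(d)
def atz(c,u,v,z):
    o,d=ray(c,u,v); return o+d*(z-o[2])/d[2]
def tri(*obs):
    A=np.zeros((3,3));b=np.zeros(3);R=[]
    for c,u,v in obs:
        o,d=ray(c,u,v);P=np.eye(3)-np.outer(d,d);A+=P;b+=P@o;R.append((P,o))
    x=np.linalg.solve(A,b); return x,[np.linalg.norm(P@(x-o)) for P,o in R]
def proj(c,p):
    T=c['world_from_camera']; q=T[:3,:3].T@(np.array(p)-T[:3,3]); return c['fx']*q[0]/q[2]+c['cx'],c['fy']*q[1]/q[2]+c['cy']
E
python3 - <<'E'
from h import *
np.set_printoptions(precision=4,suppress=True)
for n in ('top','side','wrist'):
    c=snap(n,n+'0'); print(n,c['fx'],c['cx'],c['cy'],c['world_from_camera'])
a=load('top0')['frame'];
print(readout.get_obs())
E
```

```text
top 440.8968407408878 318.79528789216903 204.23307010837271 [[-0.0064 -0.9943  0.1064  0.4447]
 [-0.9999  0.0077  0.0117  0.0125]
 [-0.0125 -0.1064 -0.9943  1.3146]
 [ 0.      0.      0.      1.    ]]
side 386.0299425203363 316.4043519752203 202.96671221188743 [[ 0.7748 -0.4363  0.4576  0.0776]
 [-0.6322 -0.5281  0.5669 -0.6215]
 [-0.0057 -0.7285 -0.685   0.8096]
 [ 0.      0.      0.      1.    ]]
wrist 342.15258183527044 316.2439675613357 196.64745575760531 [[ 0.2685  0.9303  0.2498  0.0769]
 [ 0.9633 -0.2591 -0.0705  0.5233]
 [-0.0009  0.2595 -0.9657  0.3729]
 [ 0.      0.      0.      1.    ]]
{'time_s': 0.15, 'joint_positions': array([1.1712, 0.0486, 0.098 , 1.622 , 0.    , 1.443 ]), 'joint_vel': array([-0.0007, -0.0022,  0.0028,  0.0001, -0.0003, -0.0004]), 'effort': array([  0.0011, -33.926 ,  32.0424,   0.0153,  -0.0002,   0.    ]), 'tool_pos': array([0.1408, 0.5053, 0.2304]), 'ee_rot': array([ 0.1355,  0.9908, -0.0009, -0.0002]), 'wrist_force': array([0.2301, 0.3948, 0.2273]), 'torque': array([ 0.0178,  0.0368, -0.0074]), 'grasp_force': 0.0, 'gripper_width': 0.08513782211941809}
```

View pics/top0.png

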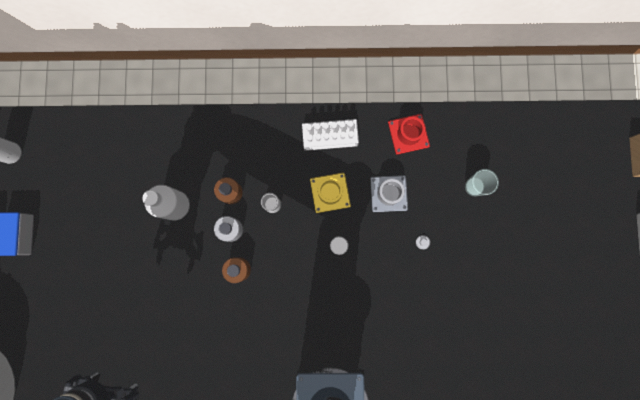

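View pics/side0.png

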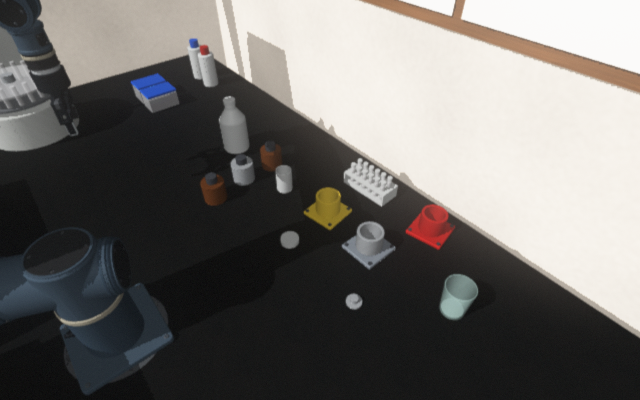

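The top view shows these candidates:
- **Cap:** steel (228,229), against the brown look-alikes at (227,189) and (234,270).
- **Jacket:** grey (390,192), against yellow (330,192) and red (410,132).
- **Liner:** white cup (271,203), against the bottle (165,203) and beaker (482,184).
- **Lid:** (339,246).
- **Disc:** (423,242).

By the description I choose the steel cap, grey jacket, liner, lid and disc. I'll check them in one crop.

Run:
```python
from h import *
np.set_printoptions(precision=4,suppress=True)
t=load('top0');s=load('side0')
a=cv2.resize(t['frame'][165:285,200:440,::-1],(800,400),interpolation=cv2.INTER_CUBIC)
cv2.imwrite('pics/crop0.png',a)
for n,u,v,us,vs in (('jacketrim',390.5,191.5,370,229.5),('cap boss',226,228,241.5,159),('liner top',271,202,284.5,170),('lid',339,245.5,289.5,239),('disc stub',423,241.5,354.5,298)):
    x,r=tri((t,u,v),(s,us,vs)); print(n,x,r)
o=readout.get_obs(); from scipy.spatial.transform import Rotation as R
Rt=R.from_quat(o['ee_rot']).as_matrix(); W=load('wrist0')['world_from_camera']
print(Rt, 'cam in tool',Rt.T@(W[:3,3]-o['tool_pos']),'\n',Rt.T@W[:3,:3])
```

```text
jacketrim [ 0.6132 -0.1771  0.0721] [np.float64(0.0008983493073429836), np.float64(0.00089834930734307)]
cap boss [0.5113 0.2882 0.0803] [np.float64(0.0005420775439702279), np.float64(0.0005420775439704074)]
liner top [0.5852 0.1621 0.0758] [np.float64(0.0005195423805912847), np.float64(0.0005195423805914594)]
lid [ 0.4608 -0.0301  0.0167] [np.float64(0.0009668698657424752), np.float64(0.0009668698657423838)]
disc stub [ 0.4712 -0.2768  0.013 ] [np.float64(0.0006656104825746186), np.float64(0.0006656104825746246)]
[[-0.9633  0.2685 -0.0007]
 [ 0.2685  0.9633 -0.0017]
 [ 0.0002 -0.0018 -1.    ]] cam in tool [ 0.0664 -0.     -0.1425] 
 [[ 0.     -0.9657 -0.2598]
 [ 1.     -0.0002  0.0009]
 [-0.0009 -0.2598  0.9657]]
```

View pics/crop0.png

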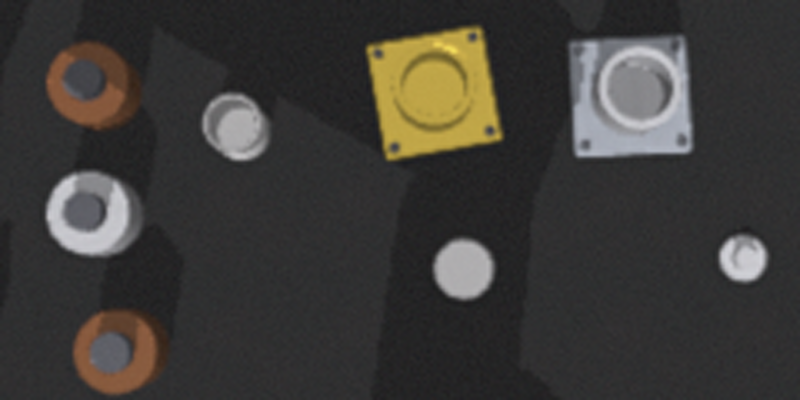

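The crop confirms it: the steel cap with its dark boss lies between two brown ones, the jacket is grey, and liner, lid and disc have no rivals. Next I move over the liner for a wrist view.

Call:
{"method": "step_arm", "body": {
  "motion": [
    [[-10.4,-4.24,0.6,0,0,-2.59,-1],[-10.4,-4.24,0.6,0,0,-2.59,-1],[-10.4,-4.24,0.6,0,0,-2.59,-1],[-10.4,-4.24,0.6,0,0,-2.59,-1],[-10.4,-4.24,0.6,0,0,-2.59,-1],[-10.4,-4.24,0.6,0,0,-2.59,-1],[-10.4,-4.24,0.6,0,0,-2.59,-1],[-10.4,-4.24,0.6,0,0,-2.59,-1],[-10.4,-4.24,0.6,0,0,-2.59,-1],[-10.4,-4.24,0.6,0,0,-2.59,-1],[-10.4,-4.24,0.6,0,0,-2.59,-1],[-10.4,-4.24,0.6,0,0,-2.59,-1],[-10.4,-4.24,0.6,0,0,-2.59,-1],[-10.4,-4.24,0.6,0,0,-2.59,-1],[-10.4,-4.24,0.6,0,0,-2.59,-1],[-10.4,-4.24,0.6,0,0,-2.59,-1],[-10.4,-4.24,0.6,0,0,-2.59,-1],[-10.4,-4.24,0.6,0,0,-2.59,-1],[-10.4,-4.24,0.6,0,0,-2.59,-1]]
  ]
}}

```text
time_s: 2.05
tool_pos: [0.5847, 0.1623, 0.2016]
ee_rot: [-0.0, 1.0, 0.0, 0.0]
wrist_force: [0.4, 0.6, 0.2]
gripper_width: 0.0852
grasp_force: 0.0
```

```bash
cat >> h.py <<'E'
from scipy.spatial.transform import Rotation as R
def st():
    o=readout.get_obs(); print('t',o['time_s'],'tcp',np.round(o['tool_pos'],4),'rv/units',np.round((R.from_quat([0,1,0,0]).inv()*R.from_quat(o['ee_rot'])).as_rotvec(degrees=True)/6,3),'F',np.round(o['wrist_force'],1),'w',round(o['gripper_width'],4),'g',round(float(o['grasp_force']),1)); return o
def to(p):
    "tool-axis shift in units to the world point p"
    o=readout.get_obs(); print('shift',np.round(R.from_quat(o['ee_rot']).inv().apply(np.array(p)-o['tool_pos'])/.05,2))
E
python3 - <<'E'
from h import *
o=st(); c=snap('wrist','w1'); print(proj(c,[.585,.162,.075]), proj(c,[.585,.162,.0]))
E
```

```text
t 2.05 tcp [0.5847 0.1623 0.2016] rv/units [-0.001 -0.003 -0.002] F [0.4 0.6 0.2] w 0.0852 g 0.0
(np.float64(315.15620936223144), np.float64(189.6021899489118)) (np.float64(315.2963644804323), np.float64(171.94724534748946))
```

View pics/w1.png

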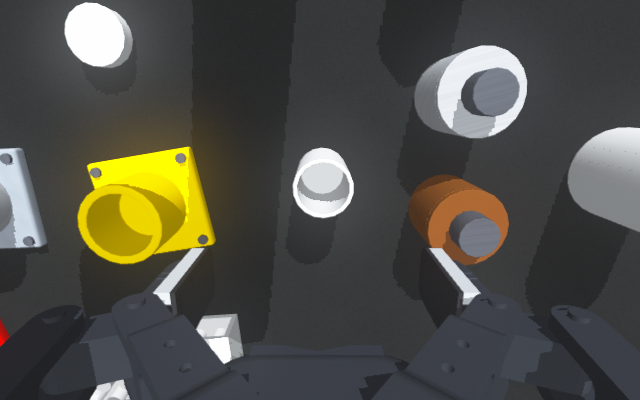

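The wrist view shows the liner at about (323,190), alone. The yellow look-alike is at (120,225), the brown cap at (475,235) and the steel cap at (492,92). I'll shift 40 mm sideways for the second view.

Call:
{"method": "step_arm", "body": {
  "motion": [
    [[0.5,-0.8,0.4,0,0,0,-1],[0.5,-0.8,0.4,0,0,0,-1],[0.5,-0.8,0.4,0,0,0,-1],[0.5,-0.8,0.4,0,0,0,-1]]
  ]
}}

```text
time_s: 2.5
tool_pos: [0.5611, 0.1222, 0.1828]
ee_rot: [0.0, 1.0, 0.0, 0.002]
wrist_force: [-0.3, 0.0, 0.2]
gripper_width: 0.0854
grasp_force: 0.0
```

```bash
cat >> h.py <<'E'
from scipy.optimize import differential_evolution
A=np.linspace(0,2*np.pi,120,endpoint=False)
def gray(c): return cv2.GaussianBlur(cv2.cvtColor(c['frame'],cv2.COLOR_RGB2GRAY),(3,3),0).astype(np.float32)
def circ(c,g,x,y,z,r):
    T=c['world_from_camera']; P=np.stack([x+r*np.cos(A),y+r*np.sin(A),np.full_like(A,z)],1)
    q=(P-T[:3,3])@T[:3,:3]; u=c['fx']*q[:,0]/q[:,2]+c['cx']; v=c['fy']*q[:,1]/q[:,2]+c['cy']
    return cv2.remap(g,u.astype(np.float32)[None],v.astype(np.float32)[None],cv2.INTER_LINEAR)[0]
def score(c,g,x,y,z,radii,d=.0012):
    return sum(np.minimum(np.abs(circ(c,g,x,y,z,r-d)-circ(c,g,x,y,z,r+d)),60).mean() for r in radii)
def fit(cs,guess,radii,dxy=.012,dz=.012):
    "joint x,y,z of a horizontal circle over the views, then x,y per view at that z"
    gs=[gray(c) for c in cs]; x0=np.array(guess)
    b=[(x0[0]-dxy,x0[0]+dxy),(x0[1]-dxy,x0[1]+dxy),(x0[2]-dz,x0[2]+dz)]
    f=lambda p:-sum(score(c,g,*p,radii) for c,g in zip(cs,gs))
    s=differential_evolution(f,b,seed=1,popsize=20,maxiter=60,tol=1e-6); print('joint',np.round(s.x,4),round(-s.fun,1))
    for c,g in zip(cs,gs):
        q=differential_evolution(lambda p:-score(c,g,p[0],p[1],s.x[2],radii),b[:2],seed=1,tol=1e-6); print('  view',np.round(q.x,4),round(-q.fun,1))
    return s.x
E
python3 - <<'E'
from h import *
st(); c=snap('wrist','w2'); a=load('w1')
x=fit([a,c],[.585,.162,.074],[.025,.0215]); to([x[0],x[1],.10])
fit([load('top0'),load('side0')],[.585,.162,.074],[.025,.0215])
E
```

```text
t 2.5 tcp [0.5611 0.1222 0.1828] rv/units [-0.007 -0.03   0.006] F [-0.3  0.   0.2] w 0.0854 g 0.0
joint [0.5843 0.1683 0.0737] 172.3
  view [0.5842 0.1682] 85.9
  view [0.5843 0.1684] 86.5
shift [-0.44  0.92  1.67]
joint [0.5757 0.1571 0.086 ] 67.5
  view [0.5754 0.1575] 45.8
  view [0.5765 0.1573] 22.0
```

Call:
{"method": "step_arm", "body": {
  "motion": [
    [[-0.46,0.92,0,0,0.03,0,-1],[-0.46,0.92,0,0,0.03,0,-1],[-0.46,0.92,0,0,0.03,0,-1],[-0.46,0.92,0.6,0,0.03,0,-1],[-0.46,0.92,1.2,0,0.03,0,-1],[-0.46,0.92,1.7,0,0.03,0,-1],[-0.46,0.92,2.1,0,0.03,0,-1],[-0.46,0.92,2.4,0,0.03,0,-1],[-0.46,0.92,2.6,0,0.03,0,-1],[-0.46,0.92,2.6,0,0.03,0,-1],[-0.46,0.92,2.6,0,0.03,0,-1]]
  ]
}}

```text
time_s: 3.65
tool_pos: [0.5837, 0.1679, 0.0524]
ee_rot: [0.0, 1.0, 0.0, -0.001]
wrist_force: [-0.7, -0.7, -0.2]
gripper_width: 0.0851
grasp_force: 0.0
```

Run:
```python
from h import *
st(); to([.5843,.1683,.052]); snap('wrist','w3')
```

```text
t 3.65 tcp [0.5837 0.1679 0.0524] rv/units [-0.002  0.014  0.007] F [-0.7 -0.7 -0.2] w 0.0851 g 0.0
shift [-0.01  0.01  0.01]
```

Aligned, so I close.

Call:
{"method": "step_arm", "body": {
  "motion": [
    [[0,0,0,0,0,0,-0.5],[0,0,0,0,0,0,0],[0,0,0,0,0,0,0.3],[0,0,0,0,0,0,1],[0,0,0,0,0,0,1],[0,0,0,0,0,0,1],[0,0,0,0,0,0,1],[0,0,0,0,0,0,1],[0,0,0,0,0,0,1],[0,0,0,0,0,0,1]]
  ]
}}

```text
time_s: 4.7
tool_pos: [0.5841, 0.168, 0.0527]
ee_rot: [0.0, 1.0, 0.0, -0.0]
wrist_force: [0.8, -0.6, 5.9]
gripper_width: 0.0481
grasp_force: 62.5
```

Run:
```python
from h import *
st(); snap('wrist','w4')
```

```text
t 4.7 tcp [0.5841 0.168  0.0527] rv/units [-0.003  0.003  0.007] F [ 0.8 -0.6  5.9] w 0.0481 g 62.5
```

View pics/w4.png

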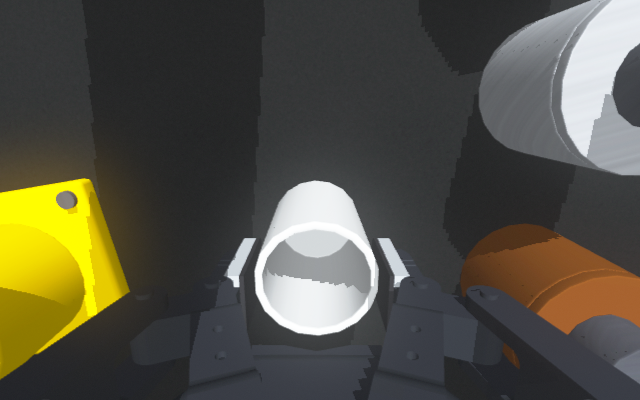

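The liner is gripped centrally, with its rim centre at (316,279) and the pads at (240,262) and (392,262). I lift it and move to where the jacket is visible.

Call:
{"method": "step_arm", "body": {
  "motion": [
    [[0,0,-0.3,0,0,0,1],[0,0,-0.8,0,0,0,1],[0,0,-1.4,0,0,0,1],[0,0,-2.2,0,0,0,1],[0,0,-3,0,0,0,1],[0,-0.7,-3,0,0,0,1],[-0.1,-1.4,-3,0,0,0,1],[-0.2,-2.1,-3,0,0,0,1],[-0.2,-2.8,-3,0,0,0,1],[-0.3,-3.5,-3,0,0,0,1],[-0.3,-4.2,-3,0,0,0,1],[-0.3,-4.7,-3,0,0,0,1],[-0.3,-4.7,-3,0,0,0,1],[-0.3,-4.7,-3,0,0,0,1],[-0.3,-4.7,-3,0,0,0,1]]
  ]
}}

```text
time_s: 6.25
tool_pos: [0.598, -0.0661, 0.2011]
ee_rot: [-0.0, 1.0, 0.0, -0.002]
wrist_force: [0.2, -0.1, -1.8]
gripper_width: 0.0483
grasp_force: 62.4
```

Run:
```python
from h import *
st(); snap('wrist','w5')
```

```text
t 6.25 tcp [ 0.598  -0.0661  0.2011] rv/units [-0.008  0.039 -0.003] F [ 0.2 -0.1 -1.8] w 0.0483 g 62.4
```

Call:
{"method": "step_arm", "body": {
  "motion": [
    [[-0.4,-0.4,-0.5,0,0,0,1],[-0.8,-0.8,-1,0,0,0,1],[-1,-1,-1,0,0,0,1],[-1,-1,-1,0,0,0,1],[-1,-1,-1,0,0,0,1],[-1,-1,-1,0,0,0,1]]
  ]
}}

```text
time_s: 6.9
tool_pos: [0.6477, -0.1157, 0.2505]
ee_rot: [-0.0, 1.0, 0.0, -0.003]
wrist_force: [0.1, 0.7, -1.7]
gripper_width: 0.0483
grasp_force: 62.4
```

Run:
```python
from h import *
o=st(); c=snap('wrist','w6'); a=load('w5')
i=cv2.hconcat([cv2.resize(k['frame'][...,::-1],(400,250)) for k in (a,c)]); cv2.imwrite('pics/w56.png',i)
x=fit([a,c],[.613,-.18,.07],[.036,.028],.015,.015)
g=gray(c); p=o['tool_pos']; fit([c],[p[0],p[1],p[2]+.022],[.025,.0215],.005,.006); to([x[0],x[1],.25])
```

```text
t 6.9 tcp [ 0.6477 -0.1157  0.2505] rv/units [-0.009  0.048 -0.009] F [ 0.1  0.7 -1.7] w 0.0483 g 62.4
joint [ 0.6133 -0.1802  0.0689] 180.5
  view [ 0.6135 -0.1802] 93.7
  view [ 0.6131 -0.1801] 87.3
joint [ 0.6494 -0.1154  0.2705] 102.6
  view [ 0.6494 -0.1154] 102.6
shift [ 0.69 -1.29  0.01]
```

View pics/w56.png

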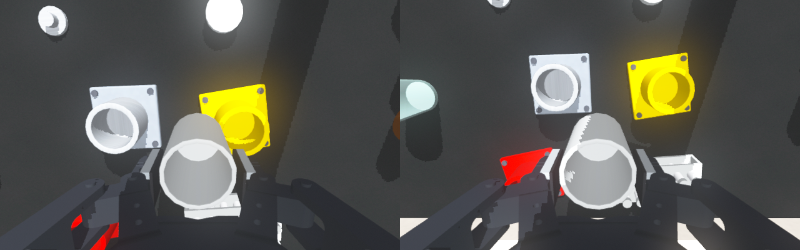

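Jacket rim centre is (0.6133, -0.1802, 0.069), seen at about (112,127) in the left half and (556,88) in the right half. The liner hangs upright in the grip. I go over the bore and check the alignment.

Call:
{"method": "step_arm", "body": {
  "motion": [
    [[0.3,-0.6,0,0,-0.05,0,1],[0.6,-1.1,0,0,-0.05,0,1],[0.7,-1.29,0,0,-0.05,0,1],[0.7,-1.29,0,0,-0.05,0,1],[0.7,-1.29,0.5,0,-0.05,0,1],[0.7,-1.29,1,0,-0.05,0,1],[0.7,-1.29,1.5,0,-0.05,0,1],[0.7,-1.29,2,0,-0.05,0,1],[0.7,-1.29,2.3,0,-0.05,0,1],[0.7,-1.29,2.3,0,-0.05,0,1],[0.7,-1.29,2.3,0,-0.05,0,1]]
  ]
}}

```text
time_s: 8.05
tool_pos: [0.6134, -0.181, 0.1367]
ee_rot: [-0.0, 1.0, 0.0, 0.001]
wrist_force: [-0.1, -0.4, -0.3]
gripper_width: 0.0483
grasp_force: 62.5
```

Run:
```python
from h import *
o=st(); to([.6127,-.1804,.135]); c=snap('wrist','w7'); s=snap('side','s7')
u,v=map(int,proj(s,[.6133,-.18,.09])); 
a=cv2.resize(s['frame'][v-60:v+50,u-60:u+60,::-1],(390,360),interpolation=cv2.INTER_CUBIC)
b=cv2.resize(c['frame'][...,::-1],(400,250)); b=cv2.copyMakeBorder(b,0,110,0,0,cv2.BORDER_CONSTANT)
cv2.imwrite('pics/c7.png',cv2.hconcat([a,b]))
```

```text
t 8.05 tcp [ 0.6134 -0.181   0.1367] rv/units [-0.002 -0.023 -0.002] F [-0.1 -0.4 -0.3] w 0.0483 g 62.5
shift [0.01 0.01 0.03]
```

View pics/c7.png

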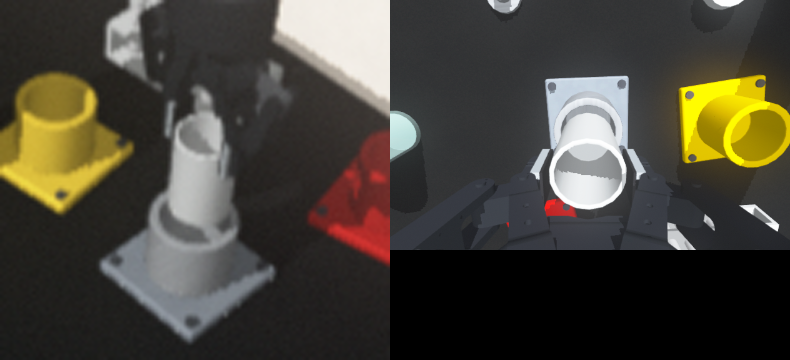

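The liner hangs over the bore: in the side half at (195,170) above the rim at (195,215). I lower it slowly.

Call:
{"method": "step_arm", "body": {
  "motion": [
    [[0.01,0.01,0.15,0,0.02,0,1],[0.01,0.01,0.3,0,0.02,0,1],[0.01,0.01,0.4,0,0.02,0,1],[0.01,0.01,0.5,0,0.02,0,1],[0.01,0.01,0.6,0,0.02,0,1],[0.01,0.01,0.7,0,0.02,0,1],[0.01,0.01,0.8,0,0.02,0,1],[0.01,0.01,0.9,0,0.02,0,1],[0.01,0.01,1,0,0.02,0,1],[0.01,0.01,1.1,0,0.02,0,1],[0.01,0.01,1.15,0,0.02,0,1],[0.01,0.01,1.2,0,0.02,0,1],[0.01,0.01,1.2,0,0.02,0,1]]
  ]
}}

```text
time_s: 9.45
tool_pos: [0.6124, -0.181, 0.0758]
ee_rot: [0.0, 1.0, 0.0, -0.0]
wrist_force: [-0.3, -0.4, -0.4]
gripper_width: 0.0485
grasp_force: 62.5
```

Run:
```python
from h import *
st()
```

```text
t 9.45 tcp [ 0.6124 -0.181   0.0758] rv/units [-0.003  0.006  0.005] F [-0.3 -0.4 -0.4] w 0.0485 g 62.5
```

Call:
{"method": "step_arm", "body": {
  "motion": [
    [[0,0,0.02,0,0,0,1],[0,0,0.04,0,0,0,1],[0,0,0.06,0,0,0,1],[0,0,0.07,0,0,0,1],[0,0,0.07,0,0,0,1]]
  ]
}}

```text
time_s: 9.95
tool_pos: [0.6127, -0.1811, 0.0729]
ee_rot: [0.0, 1.0, -0.0, 0.0]
wrist_force: [-0.1, -0.5, -1.1]
gripper_width: 0.0483
grasp_force: 62.5
```

Call:
{"method": "step_arm", "body": {
  "motion": [
    [[0,0,0.01,0,0,0,1],[0,0,0.02,0,0,0,1],[0,0,0.02,0,0,0,1]]
  ]
}}

```text
time_s: 10.25
tool_pos: [0.613, -0.1812, 0.0728]
ee_rot: [0.0, 1.0, -0.0, 0.001]
wrist_force: [-0.7, 0.8, 3.7]
gripper_width: 0.0483
grasp_force: 63.0
```

The liner is seated, with a light contact of 3.7 N. I release it slowly, rise and check.

Call:
{"method": "step_arm", "body": {
  "motion": [
    [[0,0,0,0,0,0,0.4],[0,0,0,0,0,0,0.2],[0,0,0,0,0,0,0],[0,0,0,0,0,0,-0.4],[0,0,0,0,0,0,-0.8],[0,0,0,0,0,0,-1],[0,0,0,0,0,0,-1],[0,0,-0.3,0,0,0,-1],[0,0,-0.8,0,0,0,-1],[0,0,-1.4,0,0,0,-1],[0,0,-2,0,0,0,-1],[0,0,-2.5,0,0,0,-1],[0,0,-2.8,0,0,0,-1],[0,0,-2.8,0,0,0,-1],[0,0,-2.8,0,0,0,-1]]
  ]
}}

```text
time_s: 11.75
tool_pos: [0.613, -0.1813, 0.2125]
ee_rot: [0.0, 1.0, -0.0, 0.001]
wrist_force: [-0.1, 0.8, -0.4]
gripper_width: 0.0852
grasp_force: 0.0
```

Run:
```python
from h import *
st(); snap('wrist','w8')
```

```text
t 11.75 tcp [ 0.613  -0.1813  0.2125] rv/units [ 0.006 -0.013  0.006] F [-0.1  0.8 -0.4] w 0.0852 g 0.0
```

Call:
{"method": "step_arm", "body": {
  "motion": [
    [[0.5,0.5,-0.2,0,0,0,-1],[1,0.9,-0.2,0,0,0,-1],[1,0.9,-0.2,0,0,0,-1],[1,0.9,-0.2,0,0,0,-1],[1,0.9,-0.2,0,0,0,-1]]
  ]
}}

```text
time_s: 12.3
tool_pos: [0.5629, -0.1365, 0.2209]
ee_rot: [0.0, 1.0, -0.0, -0.0]
wrist_force: [0.3, -0.1, 0.1]
gripper_width: 0.0855
grasp_force: 0.0
```

Run:
```python
from h import *
st(); c=snap('wrist','w9'); a=load('w8')
fit([a,c],[.613,-.181,.093],[.025,.0215],.01,.02)
fit([a,c],[.613,-.181,.07],[.036],.01,.01)
cv2.imwrite('pics/w89.png',cv2.hconcat([cv2.resize(k['frame'][...,::-1],(400,250)) for k in (a,c)]))
```

```text
t 12.3 tcp [ 0.5629 -0.1365  0.2209] rv/units [0.    0.005 0.008] F [ 0.3 -0.1  0.1] w 0.0855 g 0.0
joint [ 0.6141 -0.181   0.0934] 145.2
  view [ 0.6061 -0.1805] 78.7
  view [ 0.6141 -0.1812] 73.1
joint [ 0.6138 -0.1808  0.0698] 67.6
  view [ 0.614  -0.1878] 30.7
  view [ 0.6142 -0.1808] 41.1
```

View pics/w89.png

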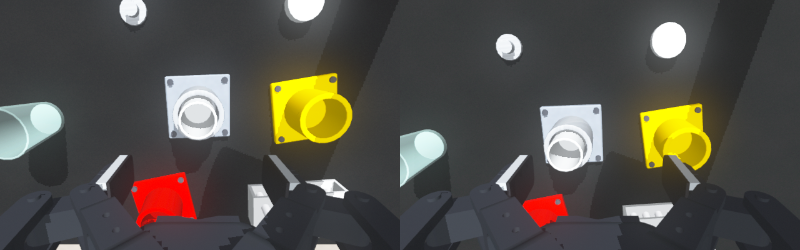

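The liner is home: rim at (198,115) in the left half and (567,150) in the right half, measured (0.6141, -0.1810, 0.0934), inside the grey jacket. Next is the lid.

Call:
{"method": "step_arm", "body": {
  "motion": [
    [[0.7,0.7,0,0,0,0,-1],[1.4,1.4,0,0,0,0,-1],[2.0,2.07,0.4,0,0,0,-1],[2.4,2.5,0.4,0,0,0,-1],[2.4,2.5,0.4,0,0,0,-1],[2.4,2.5,0.4,0,0,0,-1],[2.4,2.5,0.4,0,0,0,-1]]
  ]
}}

```text
time_s: 13.05
tool_pos: [0.4442, -0.0119, 0.2023]
ee_rot: [0.001, 1.0, -0.0, 0.001]
wrist_force: [1.0, 0.2, -0.4]
gripper_width: 0.0855
grasp_force: 0.0
```

Run:
```python
from h import *
st(); snap('wrist','w10')
```

```text
t 13.05 tcp [ 0.4442 -0.0119  0.2023] rv/units [ 0.006 -0.017  0.014] F [ 1.   0.2 -0.4] w 0.0855 g 0.0
```

Call:
{"method": "step_arm", "body": {
  "motion": [
    [[-0.35,-0.42,0.5,0,0,0,-1],[-0.35,-0.42,1,0,0,0,-1],[-0.35,-0.42,1.1,0,0,0,-1],[-0.35,-0.42,1.1,0,0,0,-1],[-0.35,-0.42,1.1,0,0,0,-1]]
  ]
}}

```text
time_s: 13.6
tool_pos: [0.4609, -0.0323, 0.1478]
ee_rot: [0.0, 1.0, -0.0, 0.001]
wrist_force: [0.5, 0.2, 0.6]
gripper_width: 0.0854
grasp_force: 0.0
```

Run:
```python
from h import *
st(); c=snap('wrist','w11'); a=load('w10')
x=fit([a,c],[.461,-.033,.02],[.0255],.012,.012); to([x[0],x[1],.006])
```

```text
t 13.6 tcp [ 0.4609 -0.0323  0.1478] rv/units [ 0.002 -0.012  0.008] F [0.5 0.2 0.6] w 0.0854 g 0.0
joint [ 0.4575 -0.0293  0.028 ] 120.0
  view [ 0.4577 -0.0281] 60.0
  view [ 0.4582 -0.0292] 60.0
shift [0.08 0.06 2.84]
```

The score saturates on this high-contrast edge, so I lift the clip and refit.

```bash
sed -i 's/,60).mean()/,CAP).mean()/; s/^A=np.lin/CAP=60\nA=np.lin/' h.py
python3 - <<'E'
import h; from h import *
h.CAP=255
x=fit([load('w10'),load('w11')],[.459,-.031,.022],[.0255],.008,.01); to([x[0],x[1],.006])
E
```

```text
joint [ 0.4575 -0.029   0.0297] 202.2
  view [ 0.4573 -0.0286] 101.5
  view [ 0.4576 -0.0294] 106.2
shift [0.08 0.07 2.84]
```

Run:
```python
from h import *
o=[]
for k in ('w10','w11'):
    c=load(k); f=c['frame'][...,::-1].copy(); u,v=map(int,proj(c,[.4575,-.029,.022])); 
    big=cv2.resize(f[v-45:v+45,u-45:u+45],(390,390),interpolation=cv2.INTER_NEAREST); s=390/90
    for z,col in ((.022,(0,0,255)),(.008,(0,255,0))):
        for a in np.linspace(0,6.28,60):
            p=proj(c,[.4575+.0255*np.cos(a),-.029+.0255*np.sin(a),z]); cv2.circle(big,(int((p[0]-u+45.5)*s),int((p[1]-v+45.5)*s)),1,col,-1)
    o.append(big)
cv2.imwrite('pics/c11.png',cv2.hconcat(o))
```

```text
(no output)
```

View pics/c11.png

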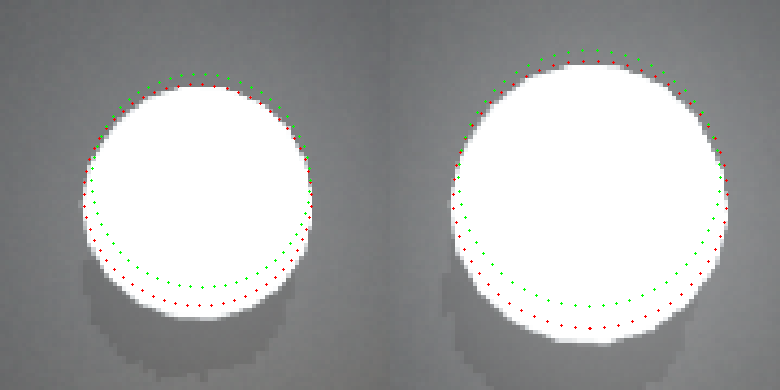

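The lid fills (200,200) in the left half and (590,205) in the right half, overexposed and slightly larger than the predicted circle. Bloom biases the height from size, so I triangulate centroids over a wider baseline instead.

Run:
```python
import h; from h import *
np.set_printoptions(precision=4,suppress=True)
obs=[]
for k in ('w8','w9','w10','w11'):
    c=load(k); g=gray(c); u,v=proj(c,[.459,-.03,.025]); lab=(g>190).astype(np.uint8)
    n,L,S,C=cv2.connectedComponentsWithStats(lab); i=np.argmin(np.hypot(*(C-[u,v]).T)+1e3*(S[:,4]>6000))
    m,M=cv2.findContours((L==i).astype(np.uint8),0,cv2.CHAIN_APPROX_NONE)[0],None
    e=cv2.fitEllipse(m[0]); print(k,S[i],e)
    if S[i][1]>0: obs.append((c,*e[0]))
print(tri(*obs)); print(tri(*obs[-2:])); print(tri(obs[0],obs[-1]))
for o in obs: print(atz(*o,.022),atz(*o,.028))
```

```text
w8 [ 460    0   59   34 1586] ((487.75299072265625, 13.998741149902344), (35.10518264770508, 61.847686767578125), 87.12161254882812)
w9 [ 403   35   55   58 2500] ((429.84808349609375, 63.7682991027832), (52.917972564697266, 58.26166915893555), 31.79052734375)
w10 [ 272  164   53   53 2229] ((298.25421142578125, 190.24234008789062), (52.142120361328125, 52.641910552978516), 18.289993286132812)
w11 [ 288  155   64   64 3212] ((319.39886474609375, 186.7382354736328), (62.760101318359375, 63.388954162597656), 179.5410614013672)
(array([ 0.4593, -0.029 ,  0.0201]), [np.float64(0.00033322207713364175), np.float64(0.00016906874432853655), np.float64(0.00022070998072941996)])
(array([ 0.4599, -0.0292,  0.0171]), [np.float64(3.836173446699487e-05), np.float64(3.836173446700556e-05)])
(array([ 0.4594, -0.0291,  0.0203]), [np.float64(0.00026514466617869455), np.float64(0.0002651446661787798)])
[ 0.4597 -0.0294  0.022 ] [ 0.4604 -0.0313  0.028 ]
[ 0.4587 -0.029   0.022 ] [ 0.4572 -0.0286  0.028 ]
[ 0.4588 -0.0293  0.022 ] [ 0.4574 -0.0293  0.028 ]
```

The lid's centre is (0.4588, -0.0292) with its top at about 0.021, which agrees with the text. I descend and grip.

Call:
{"method": "step_arm", "body": {
  "motion": [
    [[0.05,0.06,0.4,0,0,0,-1],[0.05,0.06,0.9,0,0,0,-1],[0.05,0.06,1.4,0,0,0,-1],[0.05,0.06,1.9,0,0,0,-1],[0.05,0.06,2.3,0,0,0,-1],[0.05,0.06,2.6,0,0,0,-1],[0.05,0.06,2.75,0,0,0,-1],[0.05,0.06,2.82,0,0,0,-1],[0.05,0.06,2.82,0,0,0,-1],[0.05,0.06,2.82,0,0,0,-0.5],[0.05,0.06,2.82,0,0,0,0],[0.05,0.06,2.82,0,0,0,0.3],[0.05,0.06,2.82,0,0,0,1],[0.05,0.06,2.82,0,0,0,1],[0.05,0.06,2.82,0,0,0,1],[0.05,0.06,2.82,0,0,0,1],[0.05,0.06,2.82,0,0,0,1],[0.05,0.06,2.82,0,0,0,1]]
  ]
}}

```text
time_s: 15.45
tool_pos: [0.4591, -0.0294, 0.0073]
ee_rot: [0.0, 1.0, -0.0, 0.001]
wrist_force: [-0.1, 0.3, 5.0]
gripper_width: 0.049
grasp_force: 62.3
```

Run:
```python
from h import *
st(); snap('wrist','w12')
```

```text
t 15.45 tcp [ 0.4591 -0.0294  0.0073] rv/units [ 0.006 -0.028  0.006] F [-0.1  0.3  5. ] w 0.049 g 62.3
```

Call:
{"method": "step_arm", "body": {
  "motion": [
    [[0,0,-0.2,0,0,0,1],[0,0,-0.5,0,0,0,1],[0,0,-1,0,0,0,1],[0,0,-1.7,0,0,0,1],[0,0,-2.4,0,0,0,1],[0,0,-3,0,0,0,1],[0,0,-3.4,0,0,0,1],[0,0,-3.4,0,0,0,1],[0,0,-3.4,0,0,0,1]]
  ]
}}

```text
time_s: 16.4
tool_pos: [0.4576, -0.029, 0.1753]
ee_rot: [0.0, 1.0, 0.0, -0.0]
wrist_force: [-0.2, -0.5, -1.6]
gripper_width: 0.0489
grasp_force: 62.0
```

Run:
```python
from h import *
o=st(); c=snap('wrist','w13'); b=load('w12')
cv2.imwrite('pics/w1213.png',cv2.hconcat([cv2.resize(k['frame'][...,::-1],(400,250)) for k in (b,c)]))
to([.6133,-.1810,.18])
```

```text
t 16.4 tcp [ 0.4576 -0.029   0.1753] rv/units [-0.001  0.003  0.005] F [-0.2 -0.5 -1.6] w 0.0489 g 62.0
shift [-3.13 -3.04 -0.12]
```

View pics/w1213.png

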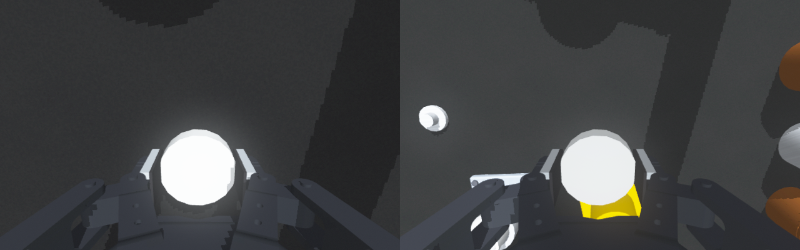

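Run:
```python
import h; from h import *
o=readout.get_obs(); p=o['tool_pos']; c=load('w13'); h.CAP=255
x=fit([c],[p[0],p[1],p[2]+.0147],[.0255],.006,.001); print(x-p)
```

```text
joint [ 0.4596 -0.0286  0.1887] 108.3
  view [ 0.4596 -0.0286] 108.3
[0.00272511 0.00021646 0.01446009]
```

Both halves show the lid level and central in the pads, at (198,167) and (598,167). I carry it over the liner.

Call:
{"method": "step_arm", "body": {
  "motion": [
    [[-0.6,-0.6,0,0,0,0,1],[-1.2,-1.2,0,0,0,0,1],[-1.8,-1.8,0,0,0,0,1],[-2.4,-2.4,0,0,0,0,1],[-2.9,-2.9,0,0,0,0,1],[-3.1,-3.04,0,0,0,0,1],[-3.1,-3.04,0,0,0,0,1],[-3.1,-3.04,0.4,0,0,0,1],[-3.1,-3.04,0.8,0,0,0,1],[-3.1,-3.04,1.1,0,0,0,1],[-3.1,-3.04,1.2,0,0,0,1],[-3.1,-3.04,1.2,0,0,0,1],[-3.1,-3.04,1.2,0,0,0,1]]
  ]
}}

```text
time_s: 17.75
tool_pos: [0.6128, -0.181, 0.1165]
ee_rot: [0.0, 1.0, -0.0, 0.0]
wrist_force: [0.2, 0.7, 0.1]
gripper_width: 0.0485
grasp_force: 62.1
```

Run:
```python
import h; from h import *
o=st(); to([.6127,-.1811,.115]); c=snap('wrist','w14'); s=snap('side','s14'); p=o['tool_pos']
u,v=map(int,proj(s,[.6133,-.18,.1])); h.CAP=255
fit([c],[p[0],p[1],p[2]+.0147],[.0255],.006,.001)
a=cv2.resize(s['frame'][v-45:v+45,u-45:u+45,::-1],(390,390),interpolation=cv2.INTER_CUBIC)
b=cv2.resize(c['frame'][100:300,220:420,::-1],(390,390),interpolation=cv2.INTER_CUBIC)
cv2.imwrite('pics/c14.png',cv2.hconcat([a,b]))
```

```text
t 17.75 tcp [ 0.6128 -0.181   0.1165] rv/units [ 0.003 -0.008  0.004] F [0.2 0.7 0.1] w 0.0485 g 62.1
shift [ 0.   -0.    0.03]
joint [ 0.6149 -0.1806  0.1302] 125.0
  view [ 0.6149 -0.1806] 125.0
```

View pics/c14.png

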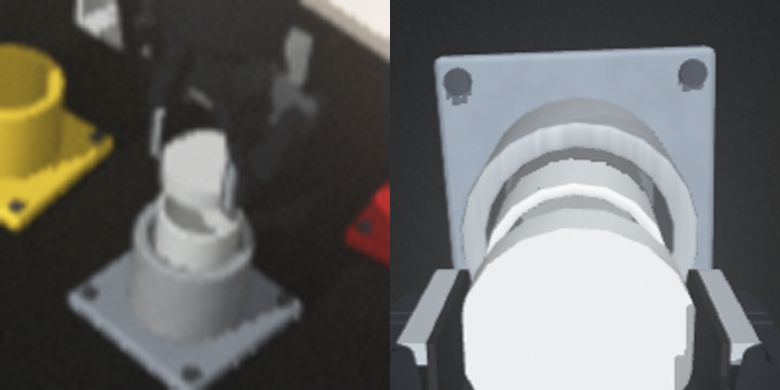

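The side half shows the lid at (197,155) squarely over the liner mouth at (198,215), and the wrist half shows the rims concentric sideways at x≈578. I lower it gently.

Call:
{"method": "step_arm", "body": {
  "motion": [
    [[0,0,0.1,0,0,0,1],[0,0,0.2,0,0,0,1],[0,0,0.26,0,0,0,1],[0,0,0.31,0,0,0,1],[0,0,0.36,0,0,0,1],[0,0,0.38,0,0,0,1],[0,0,0.38,0,0,0,1]]
  ]
}}

```text
time_s: 18.55
tool_pos: [0.6125, -0.1811, 0.0964]
ee_rot: [0.0, 1.0, 0.0, -0.0]
wrist_force: [-0.3, -0.5, -0.7]
gripper_width: 0.0485
grasp_force: 62.1
```

Call:
{"method": "step_arm", "body": {
  "motion": [
    [[0,0,0.02,0,0,0,1],[0,0,0.04,0,0,0,1],[0,0,0.06,0,0,0,1],[0,0,0.07,0,0,0,1],[0,0,0.07,0,0,0,1]]
  ]
}}

```text
time_s: 19.05
tool_pos: [0.6127, -0.1811, 0.0933]
ee_rot: [0.0, 1.0, -0.0, 0.0]
wrist_force: [-0.4, 1.4, 0.5]
gripper_width: 0.0486
grasp_force: 62.2
```

Call:
{"method": "step_arm", "body": {
  "motion": [
    [[0,0,0.01,0,0,0,1],[0,0,0.02,0,0,0,1],[0,0,0.02,0,0,0,1]]
  ]
}}

```text
time_s: 19.35
tool_pos: [0.6129, -0.1811, 0.0933]
ee_rot: [0.0, 1.0, -0.0, 0.001]
wrist_force: [-1.6, 1.4, 5.5]
gripper_width: 0.0488
grasp_force: 62.4
```

The lid is seated at the expected height. I release and rise, then take two views on the way to the disc.

Call:
{"method": "step_arm", "body": {
  "motion": [
    [[0,0,0,0,0,0,0.4],[0,0,0,0,0,0,0.2],[0,0,0,0,0,0,0],[0,0,0,0,0,0,-0.4],[0,0,0,0,0,0,-0.8],[0,0,0,0,0,0,-1],[0,0,0,0,0,0,-1],[0,0,-0.3,0,0,0,-1],[0,0,-0.8,0,0,0,-1],[0,0,-1.4,0,0,0,-1],[0,0,-2,0,0,0,-1],[0,0,-2.6,0,0,0,-1],[0,0,-2.8,0,0,0,-1],[0,0,-2.8,0,0,0,-1],[0,0,-2.8,0,0,0,-1]]
  ]
}}

```text
time_s: 20.85
tool_pos: [0.6124, -0.181, 0.2312]
ee_rot: [0.0, 1.0, 0.0, -0.001]
wrist_force: [-0.1, -0.3, -1.2]
gripper_width: 0.0854
grasp_force: 0.0
```

Run:
```python
from h import *
st(); snap('wrist','w15')
```

```text
t 20.85 tcp [ 0.6124 -0.181   0.2312] rv/units [-0.004  0.011  0.006] F [-0.1 -0.3 -1.2] w 0.0854 g 0.0
```

Call:
{"method": "step_arm", "body": {
  "motion": [
    [[0.7,-0.5,0,0,0,0,-1],[1.4,-1,0,0,0,0,-1],[1.4,-1,0,0,0,0,-1],[1.4,-1,0,0,0,0,-1],[1.4,-1,0,0,0,0,-1]]
  ]
}}

```text
time_s: 21.4
tool_pos: [0.5427, -0.2305, 0.231]
ee_rot: [0.0, 1.0, 0.001, -0.001]
wrist_force: [0.0, -0.1, 0.4]
gripper_width: 0.0856
grasp_force: 0.0
```

Run:
```python
from h import *
import h; h.CAP=255
st(); c=snap('wrist','w16'); a=load('w15')
fit([a,c],[.614,-.181,.108],[.0255],.01,.01)
fit([a,c],[.471,-.28,.018],[.01],.01,.01)
fit([a,c],[.471,-.28,.006],[.02],.01,.01)
cv2.imwrite('pics/w1516.png',cv2.hconcat([cv2.resize(k['frame'][...,::-1],(400,250)) for k in (a,c)]))
```

```text
t 21.4 tcp [ 0.5427 -0.2305  0.231 ] rv/units [-0.013  0.011  0.002] F [ 0.  -0.1  0.4] w 0.0856 g 0.0
joint [ 0.6143 -0.1808  0.109 ] 145.8
  view [ 0.6144 -0.1808] 64.2
  view [ 0.6142 -0.1809] 81.9
joint [ 0.4754 -0.2805  0.0279] 85.9
  view [ 0.4632 -0.2707] 60.7
  view [ 0.4707 -0.2835] 42.9
joint [ 0.4682 -0.2769  0.0053] 280.9
  view [ 0.4682 -0.2769] 144.2
  view [ 0.4682 -0.277 ] 136.8
```

View pics/w1516.png

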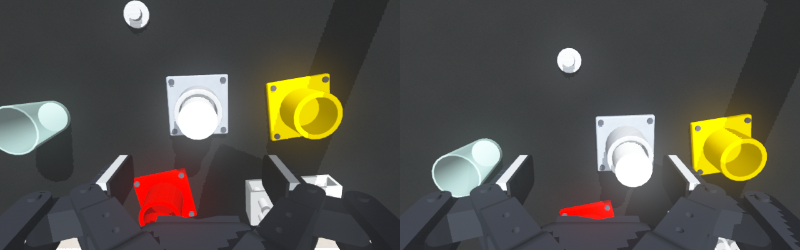

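The lid is home, measured (0.6143, -0.1808, 0.109), at (198,118) in the left half and (632,168) in the right. The disc lies stub up at (136,14) and (569,60), with its base at (0.468, -0.277). I take one closer look above it.

Call:
{"method": "step_arm", "body": {
  "motion": [
    [[0.7,-0.4,0,0,0,0,-1],[1.4,-0.9,0.5,0,0,0,-1],[1.5,-0.93,1,0,0,0,-1],[1.5,-0.93,1.6,0,0,0,-1],[1.5,-0.93,1.6,0,0,0,-1],[1.5,-0.93,1.6,0,0,0,-1],[1.5,-0.93,1.6,0,0,0,-1]]
  ]
}}

```text
time_s: 22.15
tool_pos: [0.4691, -0.2778, 0.1542]
ee_rot: [-0.0, 1.0, -0.001, 0.001]
wrist_force: [0.8, 0.7, 0.4]
gripper_width: 0.0854
grasp_force: 0.0
```

Run:
```python
from h import *
import h; h.CAP=255
st(); c=snap('wrist','w17'); a=load('w16')
x=fit([c,a],[.468,-.277,.006],[.02],.008,.006)
fit([c,a],[.468,-.277,.018],[.01],.005,.008)
to([x[0]-.0005,x[1],.009])
```

```text
t 22.15 tcp [ 0.4691 -0.2778  0.1542] rv/units [ 0.018 -0.024 -0.006] F [0.8 0.7 0.4] w 0.0854 g 0.0
joint [ 0.4682 -0.277   0.0052] 252.9
  view [ 0.4681 -0.2771] 116.6
  view [ 0.4682 -0.277 ] 136.8
joint [ 0.4721 -0.282   0.026 ] 61.9
  view [ 0.4719 -0.2722] 34.7
  view [ 0.463 -0.282] 40.3
shift [0.04 0.03 2.91]
```

Call:
{"method": "step_arm", "body": {
  "motion": [
    [[0.04,0.03,0.5,0,0.02,0,-1],[0.04,0.03,1,0,0.02,0,-1],[0.04,0.03,1.5,0,0.02,0,-1],[0.04,0.03,2,0,0.02,0,-1],[0.04,0.03,2.4,0,0.02,0,-1],[0.04,0.03,2.7,0,0.02,0,-1],[0.04,0.03,2.82,0,0.02,0,-1],[0.04,0.03,2.87,0,0.02,0,-1],[0.04,0.03,2.87,0,0.02,0,-1],[0.04,0.03,2.87,0,0.02,0,-0.4],[0.04,0.03,2.87,0,0.02,0,0.1],[0.04,0.03,2.87,0,0.02,0,0.3],[0.04,0.03,2.87,0,0.02,0,0.4],[0.04,0.03,2.87,0,0.02,0,0.4],[0.04,0.03,2.87,0,0.02,0,0.4]]
  ]
}}

```text
time_s: 23.7
tool_pos: [0.4655, -0.276, 0.0087]
ee_rot: [0.0, 1.0, -0.0, -0.001]
wrist_force: [0.1, -0.3, -0.7]
gripper_width: 0.0256
grasp_force: 0.0
```

Call:
{"method": "step_arm", "body": {
  "motion": [
    [[0,0,0,0,0,0,0.6],[0,0,0,0,0,0,1],[0,0,0,0,0,0,1],[0,0,0,0,0,0,1],[0,0,0,0,0,0,1],[0,0,0,0,0,0,1],[0,0,0,0,0,0,1]]
  ]
}}

```text
time_s: 24.4
tool_pos: [0.4657, -0.2762, 0.0091]
ee_rot: [0.0, 1.0, -0.0, -0.001]
wrist_force: [-0.5, 0.9, 3.9]
gripper_width: 0.0169
grasp_force: 58.7
```

Run:
```python
from h import *
st(); snap('wrist','w18')
```

```text
t 24.4 tcp [ 0.4657 -0.2762  0.0091] rv/units [0.003 0.017 0.005] F [-0.5  0.9  3.9] w 0.0169 g 58.7
```

Call:
{"method": "step_arm", "body": {
  "motion": [
    [[0,0,-0.2,0,0,0,1],[0,0,-0.5,0,0,0,1],[0,0,-1,0,0,0,1],[0,0,-1.7,0,0,0,1],[0,0,-2.4,0,0,0,1],[0,0,-3,0,0,0,1],[0,0,-3.6,0,0,0,1],[0,0,-3.6,0,0,0,1],[0,0,-3.6,0,0,0,1],[0,0,-3.6,0,0,0,1]]
  ]
}}

```text
time_s: 25.45
tool_pos: [0.4653, -0.2755, 0.1874]
ee_rot: [0.0, 1.0, 0.001, -0.002]
wrist_force: [0.5, 0.2, -0.7]
gripper_width: 0.0165
grasp_force: 58.6
```

Run:
```python
import h; from h import *
h.CAP=255
o=st(); p=o['tool_pos']; c=snap('wrist','w19'); b=load('w18')
x=fit([c],[p[0],p[1],p[2]-.003],[.02],.008,.002); print(x-p)
q=fit([b],[.4682,-.277,.006],[.02],.008,.002)
cv2.imwrite('pics/w1819.png',cv2.hconcat([cv2.resize(k['frame'][100:350,160:480,::-1],(400,312)) for k in (b,c)]))
to([.6118,-.1811,.19])
```

```text
t 25.45 tcp [ 0.4653 -0.2755  0.1874] rv/units [-0.014  0.038  0.006] F [ 0.5  0.2 -0.7] w 0.0165 g 58.6
joint [ 0.4669 -0.275   0.1845] 105.1
  view [ 0.4669 -0.275 ] 105.1
[ 0.00150586  0.0005014  -0.00284453]
joint [ 0.4669 -0.2758  0.0071] 95.4
  view [ 0.4669 -0.2758] 95.4
shift [-2.93  1.89 -0.07]
```

View pics/w1819.png

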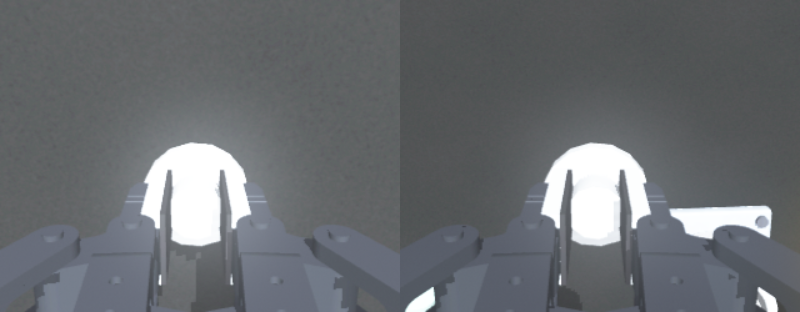

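The disc is held by its stub and level, base centred at (195,195) and (597,195) in the two halves. I carry it over the lid.

Call:
{"method": "step_arm", "body": {
  "motion": [
    [[-0.6,0.4,0,0,0,0,1],[-1.2,0.8,0,0,0,0,1],[-1.8,1.2,0,0,0,0,1],[-2.4,1.5,0,0,0,0,1],[-2.8,1.8,0,0,0,0,1],[-2.95,1.89,0,0,0,0,1],[-2.95,1.89,0,0,0,0,1],[-2.95,1.89,0.4,0,0,0,1],[-2.95,1.89,0.8,0,0,0,1],[-2.95,1.89,1.05,0,0,0,1],[-2.95,1.89,1.15,0,0,0,1],[-2.95,1.89,1.15,0,0,0,1],[-2.95,1.89,1.15,0,0,0,1]]
  ]
}}

```text
time_s: 26.8
tool_pos: [0.6135, -0.1821, 0.1318]
ee_rot: [0.001, 1.0, -0.0, -0.001]
wrist_force: [0.1, -0.3, -1.1]
gripper_width: 0.0166
grasp_force: 58.7
```

Run:
```python
import h; from h import *
o=st(); to([.6126,-.181,.1172]); c=snap('wrist','w20'); p=o['tool_pos']
h.CAP=60; fit([c],[.6145,-.181,.108],[.0255],.006,.002); fit([c],[p[0]+.0015,p[1],p[2]-.009],[.02],.004,.001)
```

```text
t 26.8 tcp [ 0.6135 -0.1821  0.1318] rv/units [0.005 0.01  0.01 ] F [ 0.1 -0.3 -1.1] w 0.0166 g 58.7
shift [0.02 0.02 0.29]
joint [ 0.6085 -0.1811  0.106 ] 31.7
  view [ 0.6085 -0.1811] 31.7
joint [ 0.6163 -0.1817  0.1219] 42.0
  view [ 0.6163 -0.1817] 42.0
```

Call:
{"method": "step_arm", "body": {
  "motion": [
    [[0.02,0.02,0.07,0,0,0,1],[0.02,0.02,0.13,0,0,0,1],[0.02,0.02,0.18,0,0,0,1],[0.02,0.02,0.21,0,0,0,1],[0.02,0.02,0.23,0,0,0,1],[0.02,0.02,0.23,0,0,0,1]]
  ]
}}

```text
time_s: 27.45
tool_pos: [0.6123, -0.1805, 0.1191]
ee_rot: [0.0, 1.0, 0.0, -0.001]
wrist_force: [0.4, 0.7, -1.1]
gripper_width: 0.0169
grasp_force: 58.7
```

Call:
{"method": "step_arm", "body": {
  "motion": [
    [[0,0,0.02,0,0,0,1],[0,0,0.03,0,0,0,1],[0,0,0.04,0,0,0,1],[0,0,0.04,0,0,0,1]]
  ]
}}

```text
time_s: 27.85
tool_pos: [0.6124, -0.1806, 0.1174]
ee_rot: [0.0, 1.0, 0.0, -0.001]
wrist_force: [-0.6, 0.7, -0.5]
gripper_width: 0.0166
grasp_force: 58.7
```

Call:
{"method": "step_arm", "body": {
  "motion": [
    [[0,0,0.01,0,0,0,1],[0,0,0.02,0,0,0,1],[0,0,0.02,0,0,0,1]]
  ]
}}

```text
time_s: 28.15
tool_pos: [0.6125, -0.1807, 0.1171]
ee_rot: [0.0, 1.0, -0.0, -0.001]
wrist_force: [-0.5, -0.7, 2.2]
gripper_width: 0.0164
grasp_force: 58.9
```

There is light contact, so I release, rise and check the centring.

Call:
{"method": "step_arm", "body": {
  "motion": [
    [[0,0,0,0,0,0,0.6],[0,0,0,0,0,0,0.4],[0,0,0,0,0,0,0.1],[0,0,0,0,0,0,-0.3],[0,0,0,0,0,0,-0.7],[0,0,0,0,0,0,-1],[0,0,0,0,0,0,-1],[0,0,0,0,0,0,-1],[0,0,-0.3,0,0,0,-1],[0,0,-0.8,0,0,0,-1],[0,0,-1.4,0,0,0,-1],[0,0,-2,0,0,0,-1],[0,0,-2.4,0,0,0,-1],[0,0,-2.4,0,0,0,-1],[0,0,-2.4,0,0,0,-1]]
  ]
}}

```text
time_s: 29.65
tool_pos: [0.6131, -0.1808, 0.2373]
ee_rot: [0.0, 1.0, -0.0, -0.0]
wrist_force: [-0.2, 0.2, -0.6]
gripper_width: 0.0854
grasp_force: 0.0
```

Run:
```python
import h; from h import *
st(); c=snap('wrist','w21'); s=snap('side','s21')
h.CAP=60; fit([c],[.614,-.181,.108],[.0255],.006,.001);fit([c],[.614,-.181,.114],[.02],.006,.001);fit([c],[.614,-.181,.126],[.01],.006,.001)
u,v=map(int,proj(s,[.6133,-.18,.09])); w,z=map(int,proj(c,[.6133,-.18,.11]))
a=cv2.resize(s['frame'][v-45:v+45,u-45:u+45,::-1],(390,390),interpolation=cv2.INTER_CUBIC)
b=cv2.resize(c['frame'][z-60:z+60,w-60:w+60,::-1],(390,390),interpolation=cv2.INTER_CUBIC)
g=(np.clip((b.astype(float)-150)*2.4,0,255)).astype(np.uint8)
cv2.imwrite('pics/c21.png',cv2.hconcat([a,g]))
```

```text
t 29.65 tcp [ 0.6131 -0.1808  0.2373] rv/units [0.007 0.003 0.005] F [-0.2  0.2 -0.6] w 0.0854 g 0.0
joint [ 0.6144 -0.1809  0.109 ] 35.1
  view [ 0.6144 -0.1809] 35.1
joint [ 0.6188 -0.1825  0.115 ] 23.0
  view [ 0.6188 -0.1825] 23.0
joint [ 0.6151 -0.179   0.127 ] 21.8
  view [ 0.6151 -0.1789] 21.8
```

View pics/c21.png

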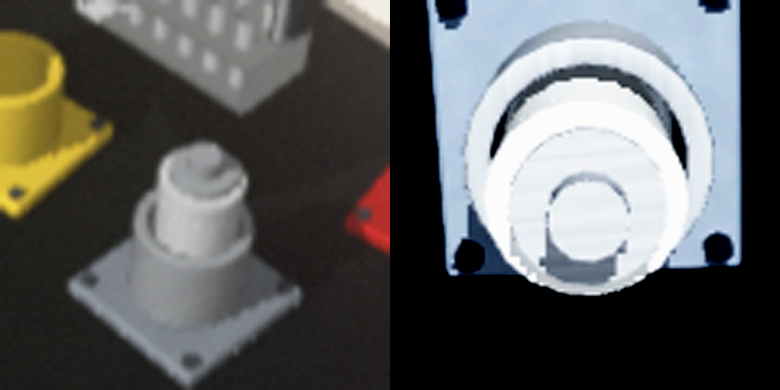

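The disc sits in the middle of the lid: in the right half the disc spans 508–671 and the lid 483–690, about 0.8 mm off, and its height parallax fits. Next is the steel cap.

Call:
{"method": "step_arm", "body": {
  "motion": [
    [[0.3,1,0,0,0,0,-1],[0.5,2,0,0,0,0,-1],[0.7,3,0,0,0,0,-1],[0.9,4,0,0,0,0,-1],[1.2,5,0,0,0,0,-1],[1.4,6,0,0,0,0,-1],[1.6,7,0,0,0,0,-1],[1.9,8,0,0,0,0,-1],[2.1,8.8,0,0,0,0,-1],[2.1,8.8,0,0,0,0,-1],[2.1,8.8,0,0,0,0,-1],[2.1,8.8,0,0,0,0,-1]]
  ]
}}

```text
time_s: 30.95
tool_pos: [0.5076, 0.2584, 0.2353]
ee_rot: [0.001, 1.0, -0.001, -0.002]
wrist_force: [0.5, -0.9, 0.4]
gripper_width: 0.0854
grasp_force: 0.0
```

Run:
```python
from h import *
st(); snap('wrist','w22')
```

```text
t 30.95 tcp [0.5076 0.2584 0.2353] rv/units [0.015 0.039 0.012] F [ 0.5 -0.9  0.4] w 0.0854 g 0.0
```

Call:
{"method": "step_arm", "body": {
  "motion": [
    [[-0.4,0.7,0.2,0,0,0,-1],[-0.6,0.7,0.4,0,0,0,-1],[-0.6,0.7,0.4,0,0,0,-1],[-0.6,0.7,0.4,0,0,0,-1],[-0.6,0.7,0.4,0,0,0,-1]]
  ]
}}

```text
time_s: 31.5
tool_pos: [0.538, 0.2933, 0.2175]
ee_rot: [0.001, 1.0, 0.0, -0.001]
wrist_force: [-0.6, 1.0, 0.3]
gripper_width: 0.0855
grasp_force: 0.0
```

Run:
```python
import h; from h import *
st(); c=snap('wrist','w23'); a=load('w22')
h.CAP=120
x=fit([a,c],[.511,.292,.088],[.017],.014,.012); y=fit([a,c],[.511,.292,.066],[.035],.014,.012); to([x[0],x[1],.07])
t=load('top0'); print('jug base',atz(t,181,207,0),'jug top',atz(t,152,199,.19))
cv2.imwrite('pics/w2223.png',cv2.hconcat([cv2.resize(k['frame'][...,::-1],(400,250)) for k in (a,c)]))
```

```text
t 31.5 tcp [0.538  0.2933 0.2175] rv/units [-0.001  0.013  0.021] F [-0.6  1.   0.3] w 0.0855 g 0.0
joint [0.5089 0.2914 0.0886] 133.3
  view [0.5072 0.2905] 67.1
  view [0.5089 0.2916] 80.2
joint [0.5095 0.292  0.0653] 214.8
  view [0.5095 0.2921] 98.9
  view [0.5094 0.2917] 116.1
shift [ 0.58 -0.04  2.96]
jug base [0.58028154 0.44264408 0.        ] jug top [0.58202101 0.45618283 0.19      ]
```

View pics/w2223.png

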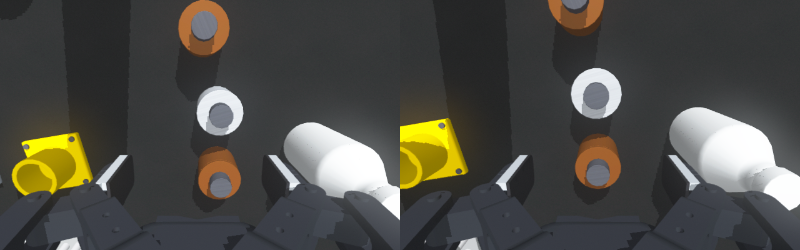

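The steel cap is at (220,112) and (596,94) in the halves, standing between the brown ones at (203,27)/(575,10) and (220,175)/(598,162). The bottle, at (330,160), is clear. The cap measures (0.5094, 0.2918) with its boss top at 0.0886. I go above it.

Call:
{"method": "step_arm", "body": {
  "motion": [
    [[0.57,-0.03,0,0,0,0,-1],[0.57,-0.03,0.4,0,0,0,-1],[0.57,-0.03,0.9,0,0,0,-1],[0.57,-0.03,1.4,0,0,0,-1],[0.57,-0.03,1.6,0,0,0,-1],[0.57,-0.03,1.6,0,0,0,-1],[0.57,-0.03,1.6,0,0,0,-1],[0.57,-0.03,1.6,0,0,0,-1]]
  ]
}}

```text
time_s: 32.35
tool_pos: [0.5103, 0.2933, 0.1388]
ee_rot: [0.0, 1.0, 0.001, 0.001]
wrist_force: [0.8, -0.4, 0.2]
gripper_width: 0.0856
grasp_force: 0.0
```

Run:
```python
import h; from h import *
st(); c=snap('wrist','w24'); h.CAP=120
fit([c],[.509,.292,.066],[.035],.01,.001);fit([c],[.509,.292,.088],[.017],.01,.001)
to([.5089,.2918,.069])
```

```text
t 32.35 tcp [0.5103 0.2933 0.1388] rv/units [-0.013 -0.01   0.006] F [ 0.8 -0.4  0.2] w 0.0856 g 0.0
joint [0.5096 0.2918 0.0651] 100.0
  view [0.5096 0.2918] 100.0
joint [0.5058 0.2917 0.089 ] 71.1
  view [0.5058 0.2917] 71.1
shift [ 0.03 -0.03  1.39]
```

Call:
{"method": "step_arm", "body": {
  "motion": [
    [[0.02,-0.03,0.4,0,0,0,-1],[0.02,-0.03,0.8,0,0,0,-1],[0.02,-0.03,1.1,0,0,0,-1],[0.02,-0.03,1.3,0,0,0,-1],[0.02,-0.03,1.37,0,0,0,-1],[0.02,-0.03,1.37,0,0,0,-1],[0.02,-0.03,1.37,0,0,0,-0.4],[0.02,-0.03,1.37,0,0,0,0],[0.02,-0.03,1.37,0,0,0,0.1],[0.02,-0.03,1.37,0,0,0,0.1]]
  ]
}}

```text
time_s: 33.4
tool_pos: [0.5084, 0.2916, 0.0687]
ee_rot: [0.0, 1.0, 0.0, -0.001]
wrist_force: [-0.3, -0.6, 0.0]
gripper_width: 0.0385
grasp_force: 0.0
```

Call:
{"method": "step_arm", "body": {
  "motion": [
    [[0,0,0,0,0,0,0.3],[0,0,0,0,0,0,1],[0,0,0,0,0,0,1],[0,0,0,0,0,0,1],[0,0,0,0,0,0,1],[0,0,0,0,0,0,1],[0,0,0,0,0,0,1]]
  ]
}}

```text
time_s: 34.1
tool_pos: [0.5084, 0.2913, 0.0689]
ee_rot: [0.0, 1.0, -0.0, -0.001]
wrist_force: [-0.3, -1.7, 5.6]
gripper_width: 0.032
grasp_force: 59.6
```

Run:
```python
import h; from h import *
o=st(); c=snap('wrist','w25'); h.CAP=120
x=fit([c],[.509,.292,.066],[.035],.01,.001); print(x-o['tool_pos'])
```

```text
t 34.1 tcp [0.5084 0.2913 0.0689] rv/units [0.002 0.011 0.007] F [-0.3 -1.7  5.6] w 0.032 g 59.6
joint [0.5091 0.2915 0.0661] 65.6
  view [0.5091 0.2915] 65.6
[ 0.00073953  0.00024232 -0.00273301]
```

The cap is gripped. I lift it straight up and check.

Call:
{"method": "step_arm", "body": {
  "motion": [
    [[0,0,-0.1,0,0,0,1],[0,0,-0.3,0,0,0,1],[0,0,-0.6,0,0,0,1],[0,0,-1,0,0,0,1],[0,0,-1.5,0,0,0,1],[0,0,-2,0,0,0,1],[0,0,-2.5,0,0,0,1],[0,0,-3,0,0,0,1],[0,0,-3.4,0,0,0,1],[0,0,-3.6,0,0,0,1],[0,0,-3.6,0,0,0,1],[0,0,-3.6,0,0,0,1]]
  ]
}}

```text
time_s: 35.35
tool_pos: [0.5082, 0.2914, 0.2475]
ee_rot: [0.0, 1.0, -0.0, -0.002]
wrist_force: [-0.1, -0.4, -4.0]
gripper_width: 0.0319
grasp_force: 59.9
```

Run:
```python
import h; from h import *
o=st(); c=snap('wrist','w26'); h.CAP=120; p=o['tool_pos']
x=fit([c],[p[0],p[1],p[2]-.0028],[.035],.006,.001); print(x-p); to([.6127,-.1809,.245])
```

```text
t 35.35 tcp [0.5082 0.2914 0.2475] rv/units [0.003 0.029 0.005] F [-0.1 -0.4 -4. ] w 0.0319 g 59.9
joint [0.5091 0.2917 0.2444] 66.3
  view [0.5091 0.2917] 66.4
[ 0.00089211  0.00033339 -0.00308787]
shift [-2.1  -9.44  0.03]
```

The cap hangs level with the right weight (4 N). I carry it over the jacket slowly.

Call:
{"method": "step_arm", "body": {
  "motion": [
    [[-0.1,-0.4,0,0,0,0,1],[-0.25,-1,0,0,0,0,1],[-0.4,-1.7,0,0,0,0,1],[-0.5,-2.4,0,0,0,0,1],[-0.7,-3.1,0,0,0,0,1],[-0.85,-3.8,0,0,0,0,1],[-1,-4.5,0,0,0,0,1],[-1.15,-5.2,0,0,0,0,1],[-1.3,-5.9,0,0,0,0,1],[-1.45,-6.6,0,0,0,0,1],[-1.6,-7.3,0,0,0,0,1],[-1.8,-8,0,0,0,0,1],[-1.9,-8.6,0,0,0,0,1],[-2,-9.1,0,0,0,0,1],[-2.1,-9.35,0,0,0,0,1],[-2.1,-9.44,0,0,0,0,1],[-2.1,-9.44,0,0,0,0,1],[-2.1,-9.44,0,0,0,0,1],[-2.1,-9.44,0,0,0,0,1]]
  ]
}}

```text
time_s: 37.3
tool_pos: [0.6129, -0.1794, 0.2479]
ee_rot: [-0.0, 1.0, 0.0, -0.001]
wrist_force: [-0.2, 0.7, -4.5]
gripper_width: 0.0318
grasp_force: 60.1
```

Run:
```python
import h; from h import *
o=st(); to([.6127,-.1809,.205])
```

```text
t 37.3 tcp [ 0.6129 -0.1794  0.2479] rv/units [-0.005  0.024 -0.007] F [-0.2  0.7 -4.5] w 0.0318 g 60.1
shift [ 0.   -0.03  0.86]
```

Call:
{"method": "step_arm", "body": {
  "motion": [
    [[0,-0.02,0.2,0,0,0,1],[0,-0.02,0.5,0,0,0,1],[0,-0.02,0.8,0,0,0,1],[0,-0.02,0.85,0,0,0,1],[0,-0.02,0.85,0,0,0,1],[0,-0.02,0.85,0,0,0,1]]
  ]
}}

```text
time_s: 37.9
tool_pos: [0.6133, -0.1815, 0.2061]
ee_rot: [0.0, 1.0, -0.0, -0.001]
wrist_force: [0.8, 0.2, -3.0]
gripper_width: 0.0317
grasp_force: 60.2
```

Run:
```python
import h; from h import *
o=st(); to([.6127,-.1809,.1389]); s=snap('side','s27'); c=snap('wrist','w27')
u,v=map(int,proj(s,[.6133,-.18,.12]))
a=cv2.resize(s['frame'][v-55:v+55,u-55:u+55,::-1],(390,390),interpolation=cv2.INTER_CUBIC)
b=cv2.resize(c['frame'][20:330,160:470,::-1],(390,390),interpolation=cv2.INTER_CUBIC)
cv2.imwrite('pics/c27.png',cv2.hconcat([a,b]))
```

```text
t 37.9 tcp [ 0.6133 -0.1815  0.2061] rv/units [0.004 0.011 0.002] F [ 0.8  0.2 -3. ] w 0.0317 g 60.2
shift [0.01 0.01 1.34]
```

View pics/c27.png

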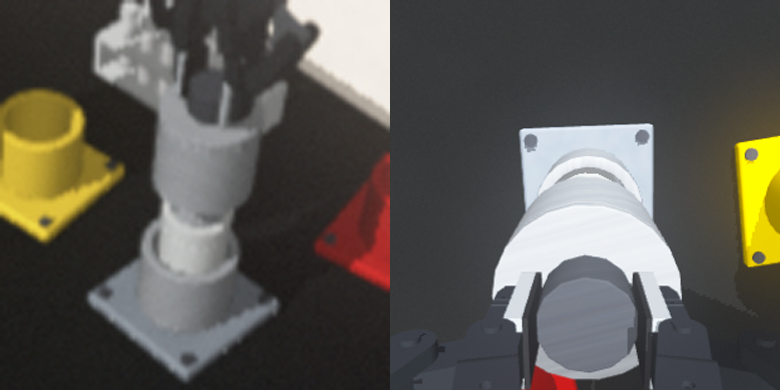

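The cap hangs over the stack: in the side half its axis is at x≈205 and the jacket's at ≈190. I check whether that is only perspective lean.

Run:
```python
import h; from h import *
s=load('s27'); u,v=map(int,proj(s,[.6133,-.18,.12])); k=390/110
for z in (.01,.07,.137,.2): 
    p=proj(s,[.6138,-.1807,z]); print(z,[(p[0]-u+55)*k,(p[1]-v+55)*k])
h.CAP=120
fit([s],[.6138,-.1807,.203],[.035],.008,.001)
fit([s],[.6138,-.1807,.07],[.036],.008,.001)
c=load('w27'); fit([c],[.6138,-.1807,.2033],[.035],.008,.001)
```

```text
0.01 [np.float64(183.34537879137739), np.float64(297.284706202062)]
0.07 [np.float64(190.48380180872277), np.float64(243.8062017494687)]
0.137 [np.float64(199.18042594847728), np.float64(178.65421346714007)]
0.2 [np.float64(208.15558619266375), np.float64(111.41553261071252)]
joint [ 0.6099 -0.1828  0.2036] 10.0
  view [ 0.61  -0.183] 10.0
joint [ 0.6111 -0.1813  0.0708] 17.7
  view [ 0.611  -0.1813] 17.7
joint [ 0.6143 -0.1814  0.2036] 65.5
  view [ 0.6143 -0.1814] 65.5
```

The lean is pure perspective: cap (0.6143, -0.1814), jacket (0.6138, -0.1807). I lower it.

Call:
{"method": "step_arm", "body": {
  "motion": [
    [[0,0.01,0.1,0,0,0,1],[0,0.01,0.2,0,0,0,1],[0,0.01,0.3,0,0,0,1],[0,0.01,0.4,0,0,0,1],[0,0.01,0.5,0,0,0,1],[0,0.01,0.6,0,0,0,1],[0,0.01,0.7,0,0,0,1],[0,0.01,0.8,0,0,0,1],[0,0.01,0.9,0,0,0,1],[0,0.01,1,0,0,0,1],[0,0.01,1.1,0,0,0,1],[0,0.01,1.18,0,0,0,1],[0,0.01,1.24,0,0,0,1],[0,0.01,1.26,0,0,0,1],[0,0.01,1.26,0,0,0,1]]
  ]
}}

```text
time_s: 39.5
tool_pos: [0.6128, -0.1811, 0.1422]
ee_rot: [0.0, 1.0, 0.0, -0.001]
wrist_force: [0.3, -0.0, -4.4]
gripper_width: 0.032
grasp_force: 60.2
```

Call:
{"method": "step_arm", "body": {
  "motion": [
    [[0,0,0.02,0,0,0,1],[0,0,0.04,0,0,0,1],[0,0,0.05,0,0,0,1],[0,0,0.05,0,0,0,1]]
  ]
}}

```text
time_s: 39.9
tool_pos: [0.6129, -0.1811, 0.1399]
ee_rot: [0.0, 1.0, 0.0, -0.001]
wrist_force: [0.1, -0.7, -3.8]
gripper_width: 0.0317
grasp_force: 60.2
```

Call:
{"method": "step_arm", "body": {
  "motion": [
    [[0,0,0.01,0,0,0,1],[0,0,0.02,0,0,0,1],[0,0,0.03,0,0,0,1],[0,0,0.03,0,0,0,1]]
  ]
}}

```text
time_s: 40.3
tool_pos: [0.613, -0.1812, 0.139]
ee_rot: [0.0, 1.0, -0.0, -0.001]
wrist_force: [-0.9, 0.8, -1.5]
gripper_width: 0.0319
grasp_force: 60.5
```

Call:
{"method": "step_arm", "body": {
  "motion": [
    [[0,0,0.01,0,0,0,1],[0,0,0.015,0,0,0,1],[0,0,0.015,0,0,0,1]]
  ]
}}

```text
time_s: 40.6
tool_pos: [0.6131, -0.1812, 0.1389]
ee_rot: [0.0, 1.0, -0.0, -0.0]
wrist_force: [-1.2, -0.1, 3.8]
gripper_width: 0.0317
grasp_force: 60.9
```

The cap is seated. I release it, rise, and take two views for the final check.

Call:
{"method": "step_arm", "body": {
  "motion": [
    [[0,0,0,0,0,0,0.3],[0,0,0,0,0,0,0.1],[0,0,0,0,0,0,-0.2],[0,0,0,0,0,0,-0.6],[0,0,0,0,0,0,-1],[0,0,0,0,0,0,-1],[0,0,0,0,0,0,-1],[0,0,-0.3,0,0,0,-1],[0,0,-0.8,0,0,0,-1],[0,0,-1.4,0,0,0,-1],[0,0,-2,0,0,0,-1],[0.4,0,-2,0,0,0,-1],[0.8,0,-2,0,0,0,-1],[0.8,0,-2,0,0,0,-1],[0.8,0,-2,0,0,0,-1]]
  ]
}}

```text
time_s: 42.1
tool_pos: [0.5735, -0.1813, 0.2389]
ee_rot: [0.0, 1.0, -0.0, -0.0]
wrist_force: [-0.0, -0.8, -0.3]
gripper_width: 0.0855
grasp_force: 0.0
```

Run:
```python
from h import *
st(); snap('wrist','w28')
```

```text
t 42.1 tcp [ 0.5735 -0.1813  0.2389] rv/units [0.006 0.    0.009] F [-0.  -0.8 -0.3] w 0.0855 g 0.0
```

Call:
{"method": "step_arm", "body": {
  "motion": [
    [[0.7,0.6,-0.3,0,0,0,-1],[1.4,1.2,-0.6,0,0,0,-1],[1.4,1.2,-0.6,0,0,0,-1],[1.4,1.2,-0.6,0,0,0,-1],[1.4,1.2,-0.6,0,0,0,-1]]
  ]
}}

```text
time_s: 42.65
tool_pos: [0.5042, -0.1215, 0.2676]
ee_rot: [0.0, 1.0, -0.0, -0.001]
wrist_force: [-0.6, 0.3, 0.5]
gripper_width: 0.0852
grasp_force: 0.0
```

Run:
```python
import h; from h import *
st(); c=snap('wrist','w29'); a=load('w28'); s=snap('side','s29'); h.CAP=120
fit([a,c],[.614,-.181,.136],[.035],.01,.01)
fit([a,c],[.614,-.181,.158],[.017],.01,.01)
u,v=map(int,proj(s,[.6133,-.18,.08]))
i=cv2.resize(s['frame'][v-60:v+60,u-60:u+60,::-1],(390,390),interpolation=cv2.INTER_CUBIC)
b=cv2.copyMakeBorder(cv2.resize(a['frame'][...,::-1],(400,250)),0,140,0,0,cv2.BORDER_CONSTANT)
cv2.imwrite('pics/c29.png',cv2.hconcat([i,b]))
```

```text
t 42.65 tcp [ 0.5042 -0.1215  0.2676] rv/units [0.004 0.014 0.005] F [-0.6  0.3  0.5] w 0.0852 g 0.0
joint [ 0.6146 -0.1812  0.1357] 159.9
  view [ 0.6145 -0.181 ] 81.6
  view [ 0.6146 -0.1813] 78.4
joint [ 0.6155 -0.1812  0.1556] 101.6
  view [ 0.6086 -0.1811] 64.4
  view [ 0.6045 -0.1775] 60.2
```

View pics/c29.png

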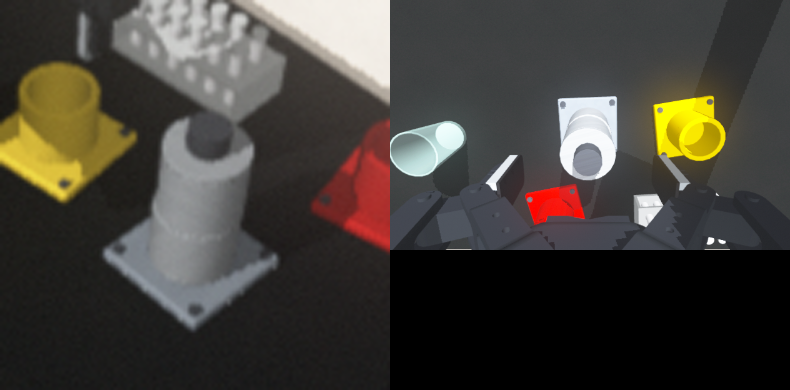

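The cap stands squarely on the jacket's rim, with its seam at (195,225) and boss at (207,135) in the side half. Its roof is at (0.6146, -0.1812, 0.1357), against an expected 0.136 in height. The gripper is open and clear, so I hand in.

```bash
python3 -c "
from plant import job_done
print(job_done())"
```

```text
the job is handed in; nothing more can be done
None
```

The vessel is assembled in order (liner, plug lid, pressure disc, cap), with the cap squarely on the grey jacket's rim in the last views; everything is released, and I handed the job in at about 43 s, with no verdict returned.

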